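Load a filter plate into a sprung holder

ROBOT

A 6-joint arm with a two-finger parallel gripper is mounted at the origin on the work surface. World frame = base frame: x ahead of the robot, y to its left, z up, the work surface at z = 0. Lengths are in m, angles in rad, forces in N, time in s.
With the tool pointing down it reaches from about 0.4 to 0.925 m from the base axis. Payload 3.4 kg.
Tool frame: the origin (TCP) lies on the centre line of the jaws, within the pads' length; the fingertips stand 19 mm ahead of it and the grasp point (between the pads) is the TCP; z points along the fingers, y is the direction in which the jaws open and shut (so a half turn about z gives the same grasp; the last joint's range is limited). The gripper opens to 85 mm and grips with 20 to 120 N. Pads are 22 mm wide; open, the fingers measure 114 mm over their backs; the gripper's body (76 mm by 85 mm) begins 54 mm behind the grasp point. The pads swing forward as they close: fully open they stand 13 mm farther back than shut.
Start: joints at [1.258, 0.307, 1.506, -0, 1.328, -0.073], TCP at [0.136, 0.559, 0.25] pointing down, gripper open.
Joint ranges: [-3.12, 3.12], [-1.05, 2.28], [0.14, 2.33], [-1.42, 4.57], [0.1, 2.73], [-2.68, 2.68]. Speed limits (rad/s): [2.57, 2.57, 3.14, 3.14, 3.14, 3.14].

INTERFACE

Orientations are given as a unit quaternion [w, x, y, z].
In Python, from plant import sense, optics, job gives the robot as it stands. The module is installed in compiled form; this text tells all that it offers.
- The arm moves only by the tool arm_command, never from a script. Its argument "commands" is a list of rows, each a list of 7 numbers: the shift along the tool's x, y, z in m, then the turn, a rotation vector about the tool's x, y, z in rad, then the closure, from -1 (fully open) to 1 (shut), so that 0 is half open. A call has 1 to 20 rows; each row is the pose to reach, as a shift and turn from the pose commanded when the call began, along the tool's axes at that moment; what a row does not reach only later rows make up. A row lasts 1/10 s, in which the tool goes at most 50 mm and 8.59 degrees, less where a joint would pass 70% of its speed; a pose out of reach is approached as far as the arm can. A call with a gripper value outside its range is refused whole. The fingers move at their own pace and stop on an object; "grip_force" is the grip in N (left out, the last holds). Time passes only in rows, so rows that repeat a pose let the fingers close. It gives the time, the measured TCP pose, the force and the opening at its end, in the units of the state.
- sense(): the state, without advancing time (a new reading comes with each control period).
- optics.capture(name): name is "scene" or "side" or "wrist"; returns a dict with "frame" (420x560x3 uint8, red, green, blue), "range_z" (420x560 float32, m along the optical axis (not along the pixel's ray), 0 where there is no reading), "fx", "fy", "cx", "cy" (pixels), "R" (3x3) and "t" (3): a world point X has camera coordinates R X + t. Camera axes: x right, y down, z forward; pixel columns grow to the right and rows downward; lengths in m; the calibration is good to about 2 mm. A picture is of the moment at which its call begins.
- job.hand_in(): hands the job in, once; it reports no verdict.
The state is a dict: "clock": time; "qpos": joint angles; "dq": joint speeds; "tau": joint torques, N m; "eef_pos": TCP position; "eef_rot": TCP orientation; "wrist_force": force on the tool from outside, world axes, zero at the start; "moment": the same for the moment, N m; "gripper_width": finger opening in m.
Only numpy, scipy, OpenCV 4.12 (cv2) and the standard library are available. Lean on these libraries where they do the work, as an engineer would, in place of code of your own. Each camera call takes 0.05 s, during which the arm holds its last target.

TASK

Take the taller plate, the one with the window, out of the white storage rack and stand it upright in the channel of the dark plate holder: push its one end against the brass spring plunger, then tip the other end down behind the fixed stop, so that the plate sits flat on the channel floor, held between stop and plunger. Let go of it. Leave the short blank plate standing in its rack slot and the other things on the table where they are.

Things in the scene. Friction and masses are not known exactly. Their poses are not given: they have to be found in the camera images.
- filter_mid (a point): Centre (half-way up) of the filter plate: a loose upright rectangular black frame, 100 mm long (its x), 12 mm thick (its y), 70 mm tall (its z, up), about 0.16 kg, alike both ways round. It has a clear, nearly flush window pane 64 x 30 mm in the middle between a top and a bottom bar each 20 mm high. It starts standing in one of the two rack slots; grip it across its thickness from above.
- blank_mid (a point): Centre of the blank plate: a loose solid black plate without window, 100 mm long (x), 12 mm thick (y), only 45 mm tall (z). It stands in the other rack slot and stays there.
- rack: White storage rack, fixed, 130 x 130 mm, origin at the centre of its underside. Two parallel slots run along its x, at y = -35 and +35 mm, each 15 mm wide and 106 mm long; slot floor 8 mm above the table, slot sides up to 30 mm above the table. Which plate is in which slot varies. Rack and holder may stand on either side.
- bay (a point): Dark steel plate holder, fixed. This point lies on the channel floor (14 mm above the table) under the centre of a seated plate; x runs along the channel to the brass plunger, y across, z up. Channel 15.5 mm wide between cheeks 18 mm high above the floor, with outward-flared lips up to 25 mm; cheeks run from x = -70 to +62 mm.
- stop_edge (a point): Top of the inner face of the holder's fixed stop, which closes the -x end of the channel: at x = -50 mm, 12 mm above the channel floor in the bay's frame. The stop is 12 mm thick. Axes as the bay's.
- plunger_face (a point): Top edge of the brass plunger's flat face (13.5 mm wide), at the +x end of the channel: 20 mm above the channel floor, at x = +44 mm of the bay when free. The free gap to the stop is 94 mm, 6 mm shorter than the plate, so the plunger must be pushed back. The spring housing behind it (x = 80 to 112 mm, 46 mm wide) is 24 mm high above the floor.
- plunger (a joint): Spring plunger of the holder, m: 0 when free, grows as it is pushed along the bay's +x, at most 0.018. It pushes back with about 1.5 N when free, 2.4 N at 6 mm (plate seated) and 3.5 N at 13 mm.
- post: Bystander: steel optical post on a round foot, 60 mm across the foot, 78 mm tall, origin at its underside, loose.
- lens_tube: Bystander: black lens tube standing up, 48 mm across, 70 mm tall, origin at its underside, loose.
- driver: Bystander: screwdriver lying flat, 180 mm long along its x, loose.
Things that resemble listed ones, but are neither listed nor needed, are in the scene too. Leave any red look-alike of the part that bears filter_mid alone.

How it is judged:
By the outcome, as a careful person would: the job done as asked, in the order asked, and still so for the second after the job is handed in, with the robot touching nothing.
It also fails if it takes over 45 s, if anything falls off the work surface, if the arm or the gripper's body presses on something with over 40 N, if the wrist force passes 120 N, or if a joint passes its speed limit or range.

## Working session

There is one attempt and no reset: what is moved stays moved. The work goes in short steps, Python scripts to look and compute and a tool call to move; the robot and the scene stay as the last step left them, time stands still between calls to the robot, and variables do not carry over. Pictures are saved under pics/ and viewed, and the job is handed in when it is done.

Besides the shell and the picture viewer there is one more tool, called after "Call:" by a JSON object that holds its "op" and its "data". arm_command: Moves the arm, as the interface text tells. Its arguments: {"type":"object","properties":{"commands":{"type":"array"},"grip_force":{"type":"number"}},"required":["commands"]}

```bash
mkdir -p pics; cat > h.py <<'E'
import numpy as np, cv2, pickle
from plant import sense, optics, job
def cap(n,tag):
    c=optics.capture(n); cv2.imwrite(f'pics/{tag}.png',c['frame'][:,:,::-1]); pickle.dump(c,open(f'pics/{tag}.pkl','wb')); return c
def load(tag): return pickle.load(open(f'pics/{tag}.pkl','rb'))
def onplane(c,u,v,z):
    R=np.array(c['R']);t=np.array(c['t']); o=-R.T@t
    d=R.T@np.array([(u-c['cx'])/c['fx'],(v-c['cy'])/c['fy'],1.]); return o+d*(z-o[2])/d[2]
def pts(c):
    z=c['range_z'];v,u=np.mgrid[:z.shape[0],:z.shape[1]]
    P=np.stack([(u-c['cx'])/c['fx']*z,(v-c['cy'])/c['fy']*z,z],-1)
    return (P-np.array(c['t']))@np.array(c['R'])
def proj(c,X):
    p=np.array(c['R'])@np.array(X)+np.array(c['t']); return p[0]/p[2]*c['fx']+c['cx'],p[1]/p[2]*c['fy']+c['cy']
E
python3 - <<'E'
from h import *
for n in('scene','side','wrist'):
    c=cap(n,n+'0'); R=np.array(c['R']); print(n,(-R.T@c['t']).round(3),R[2].round(2),c['fx'])
print(sense())
E
```

```text
scene [ 1.132 -0.041  0.954] [-0.52  0.02 -0.85] 469.53215902825247
side [ 0.492 -0.721  0.5  ] [ 0.1   0.86 -0.5 ] 385.8897673607321
wrist [0.069 0.574 0.372] [ 0.26 -0.06 -0.96] 294.6349789841399
{'clock': 0.15, 'qpos': array([ 1.25851354e+00,  3.07404902e-01,  1.50737675e+00,  1.13321743e-05,
        1.32840687e+00, -7.35059776e-02]), 'dq': array([ 1.18990327e-03, -1.09651756e-03, -3.12814769e-03,  2.51871541e-05,
       -1.69332580e-03, -2.05227988e-04]), 'tau': array([-1.24010708e-04, -4.57977819e+01, -2.52218914e+01, -2.82938345e-04,
        8.53738049e-03, -1.23899704e-05]), 'eef_pos': array([0.13586328, 0.55819768, 0.24958919]), 'eef_rot': array([-1.58361937e-04,  1.19106306e-01,  9.92881187e-01, -7.82082423e-04]), 'wrist_force': array([-0.47526384,  0.24420328,  1.00929821]), 'moment': array([-0.00684122,  0.02799526,  0.01333882]), 'gripper_width': 0.08526767838762302}
```

View pics/scene0.png

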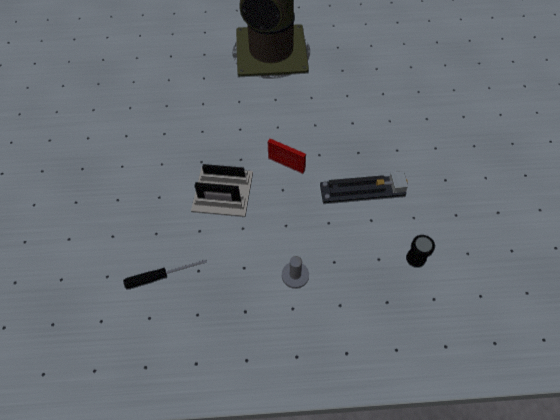

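View pics/side0.png

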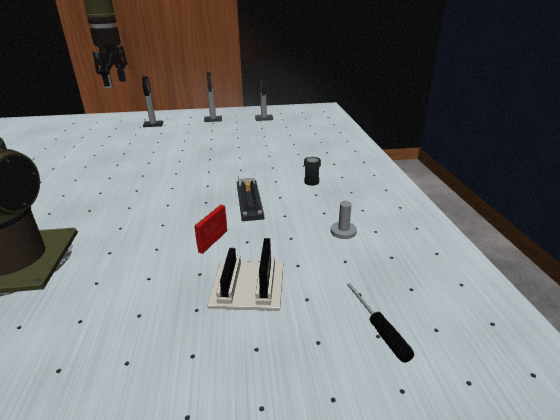

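```bash
python3 - <<'E'
from h import *
c=load('scene0');f=c['frame'][:,:,::-1]
a=cv2.resize(f[150:225,180:270],None,fx=8,fy=8,interpolation=cv2.INTER_CUBIC)
b=cv2.resize(f[160:215,310:415],None,fx=7,fy=7,interpolation=cv2.INTER_CUBIC)
cv2.imwrite('pics/ca.png',cv2.convertScaleAbs(a,alpha=1.5,beta=20)); cv2.imwrite('pics/cb.png',cv2.convertScaleAbs(b,alpha=2,beta=20))
E
```

```text
(no output)
```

View pics/ca.png

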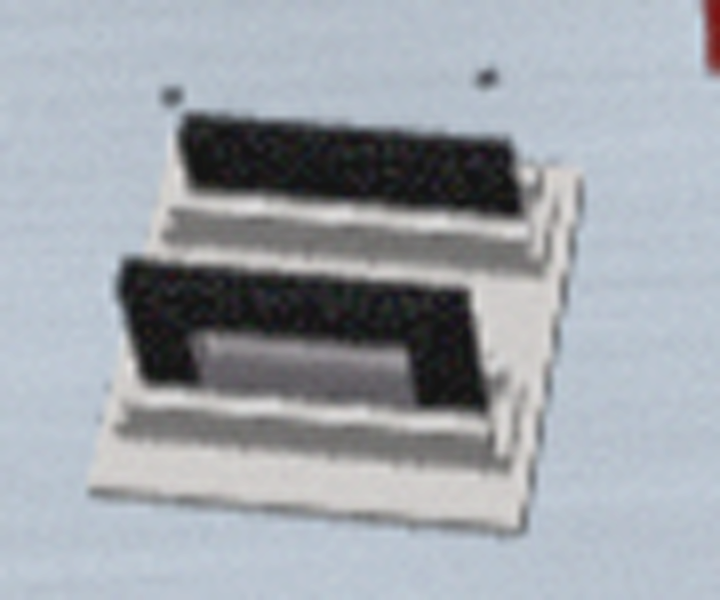

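View pics/cb.png

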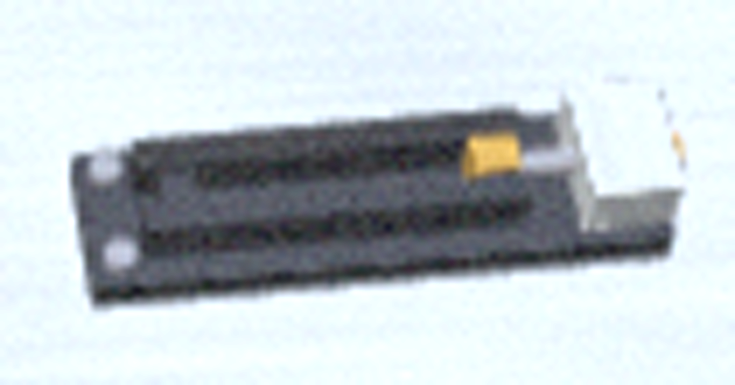

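```bash
python3 - <<'E'
from h import *
c=load('scene0');P=pts(c)
for n,(u,v,z) in dict(tl=(195.3,183,.078),tr=(238.5,186,.078),btl=(203,164.5,.053),btr=(244,167.5,.053),pl1=(376.5,180,.034),stopend=(330,184,.03),hous=(390,180,.038)).items():
    print(n,onplane(c,u,v,z).round(4))
s=load('side0')
for nm,c in(('scene',c),('side',s)):
  P=pts(c)
  for lo,hi,box in((.066,.09,(0.3,.75,-.3,.0)),(.045,.06,(0.3,.75,-.3,.0)),(.029,.05,(.3,.75,.0,.35)),(.1,.3,(.2,.8,-.3,.3))):
    m=(P[...,2]>lo)&(P[...,2]<hi)&(P[...,0]>box[0])&(P[...,0]<box[1])&(P[...,1]>box[2])&(P[...,1]<box[3])&(c['range_z']>0)
    q=P[m]; 
    if len(q): print(nm,lo,len(q),q.mean(0).round(3),q.min(0).round(3),q.max(0).round(3))
E
```

```text
tl [ 0.5203 -0.2015  0.078 ]
tr [ 0.5355 -0.104   0.078 ]
btl [ 0.4505 -0.1892  0.053 ]
btr [ 0.4664 -0.0918  0.053 ]
pl1 [0.5117 0.2202 0.034 ]
stopend [0.5125 0.1096 0.03  ]
hous [0.5166 0.2507 0.038 ]
scene 0.066 395 [ 0.519 -0.125  0.074] [ 0.395 -0.205  0.066] [ 0.736 -0.     0.083]
scene 0.045 458 [ 0.487 -0.131  0.052] [ 0.4   -0.205  0.045] [ 0.737 -0.001  0.06 ]
scene 0.029 981 [0.532 0.183 0.036] [0.422 0.001 0.029] [0.741 0.292 0.05 ]
side 0.066 358 [ 0.51  -0.129  0.075] [ 0.395 -0.202  0.066] [ 0.732 -0.     0.08 ]
side 0.045 446 [ 0.468 -0.123  0.052] [ 0.392 -0.202  0.045] [ 0.731 -0.     0.06 ]
side 0.029 655 [0.548 0.155 0.037] [0.421 0.    0.029] [0.738 0.294 0.05 ]
```

Candidates: the black windowed plate in the front rack slot at (218,192), which is the taller one. The others are the short solid black plate at (224,171) and the red look-alike at (287,156). The crop shows the window in the front one, so that's my choice. Next I'll look at the holder from above.

Call:
{"op": "arm_command", "data": {"commands": [[-0.23,-0.144,0,0,0,0.66,-1],[-0.46,-0.288,0,0,0,1.33,-1],[-0.46,-0.288,0,0,0,1.33,-1],[-0.46,-0.288,0,0,0,1.33,-1],[-0.46,-0.288,0,0,0,1.33,-1],[-0.46,-0.288,0,0,0,1.33,-1],[-0.46,-0.288,0,0,0,1.33,-1],[-0.46,-0.288,0,0,0,1.33,-1],[-0.46,-0.288,0,0,0,1.33,-1],[-0.46,-0.288,0,0,0,1.33,-1],[-0.46,-0.288,0,0,0,1.33,-1],[-0.46,-0.288,0,0,0,1.33,-1],[-0.46,-0.288,0,0,0,1.33,-1],[-0.46,-0.288,0,0,0,1.33,-1],[-0.46,-0.288,0,0,0,1.33,-1],[-0.46,-0.288,0,0,0,1.33,-1],[-0.46,-0.288,0,0,0,1.33,-1]]}}

```text
clock: 1.85
eef_pos: [0.5142, 0.1709, 0.2505]
eef_rot: [0.0, 0.706, 0.708, 0.0]
wrist_force: [0.8, 0.7, 0.3]
gripper_width: 0.0855
```

```bash
python3 - <<'E'
from h import *
c=cap('wrist','w1'); s=sense(); print(s['clock'],s['eef_pos'],s['eef_rot'],s['qpos'])
cv2.imwrite('pics/w1b.png',cv2.convertScaleAbs(c['frame'][:,:,::-1],alpha=1.8,beta=15))
E
```

```text
1.9 [0.51437796 0.17079161 0.25046812] [5.37225313e-05 7.05870758e-01 7.08340640e-01 8.46620089e-05] [ 2.42644615e-01  2.60698370e-01  1.57426081e+00 -4.34993524e-06
  1.30643298e+00  2.39152809e-01]
```

View pics/w1b.png

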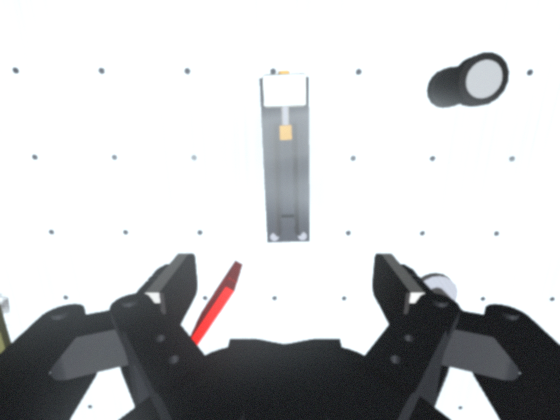

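```bash
python3 - <<'E'
from h import *
c=load('w1'); f=c['frame'][:,:,::-1][60:250,245:330]
b=cv2.resize(f,None,fx=4,fy=4,interpolation=cv2.INTER_CUBIC)
b=np.clip((b/255.)**0.5*255*1.1,0,255).astype('u1')
cv2.imwrite('pics/w1c.png',b[:400]); cv2.imwrite('pics/w1d.png',b[360:])
b=np.vstack([b]); cv2.imwrite('pics/w1e.png',np.hstack([cv2.resize(b[:400],None,fx=1.15,fy=1.4),cv2.resize(b[360:760],None,fx=1.15,fy=1.4)]))
P=pts(c)
for v in range(65,250,4): print(v,[int(1000*P[v,u,2]) for u in range(258,316,3)])
E
```

```text
65 [-1, 0, 0, 0, -1, 0, 0, -1, 0, 0, -1, -1, 0, -1, -2, 0, -1, 0, -1, -1]
69 [-1, 0, -1, -1, -1, 1, 0, 0, 0, 0, -1, 0, 0, 0, 0, 0, 0, -1, 0, 0]
73 [0, -1, -1, -1, 0, 1, -1, 29, 30, 30, 28, 0, -1, 0, -1, 35, 0, 0, -1, 0]
77 [-1, 0, 38, 36, 37, 37, 38, 36, 37, 36, 36, 36, 36, 36, 37, 37, 13, 0, 0, 0]
81 [-1, 14, 38, 37, 36, 36, 36, 37, 37, 37, 36, 36, 37, 37, 38, 37, 13, 0, 0, -1]
85 [-2, 14, 36, 35, 37, 37, 36, 35, 37, 36, 36, 38, 36, 37, 36, 35, 13, 0, -1, -1]
89 [0, 12, 373, 36, 38, 38, 37, 37, 36, 37, 37, 37, 37, 37, 37, 38, 12, -1, 0, -1]
93 [0, 12, 36, 36, 38, 36, 38, 35, 36, 37, 36, 37, 37, 36, 36, 37, 13, 0, 0, -1]
97 [-1, 13, 35, 37, 35, 35, 37, 35, 36, 36, 373, 36, 36, 37, 36, 37, 12, 0, -1, 0]
101 [-2, 15, 37, 37, 38, 36, 36, 36, 36, 35, 36, 37, 37, 38, 36, 37, 11, -2, 0, 0]
105 [0, 14, 35, 36, 37, 36, 36, 36, 38, 36, 373, 37, 35, 35, 34, 34, 11, -1, 0, -1]
109 [0, 13, 13, 12, 12, 13, 13, 14, 27, 28, 27, 13, 13, 14, 13, 11, 14, 0, 0, 0]
113 [0, 11, 15, 13, 13, 11, 12, 14, 27, 27, 25, 13, 12, 10, 12, 12, 14, 0, 0, -1]
117 [-1, 11, 12, 12, 13, 13, 12, 12, 27, 28, 27, 12, 12, 1
[... 2026 characters left out ...]
, 373, 34, 23, 25, 24, 25, 30, 36, 37, 12, 13, 13, -1, -2]
221 [0, 0, -1, 12, 13, 12, 37, 35, 24, 24, 24, 24, 30, 35, 36, 13, 13, 12, -1, -1]
225 [0, -1, 0, 12, 12, 14, 37, 34, 25, 25, 24, 24, 25, 35, 37, 14, 13, 12, 0, 0]
229 [0, 0, -2, 11, 14, 13, 37, 34, 13, 12, 13, 13, 23, 35, 38, 12, 14, 12, 0, 0]
233 [-1, 0, 0, 13, 12, 18, 37, 34, 11, 13, 12, 13, 13, 35, 36, 18, 13, 13, -1, -1]
237 [-1, 0, -1, 12, 16, 18, 17, 12, 13, 13, 12, 12, 13, 12, 17, 19, 17, 14, 0, 0]
241 [0, 0, 0, 12, 12, 12, 13, 13, 12, 12, 12, 14, 14, 12, 13, 13, 13, 12, -1, 0]
245 [-1, -2, 0, -1, -1, 0, -1, -1, 0, 0, -1, 0, 0, 0, -1, 0, 373, 0, -1, 0]
249 [0, -2, -2, 0, 0, 0, 0, 0, 0, -1, 0, 0, -1, -1, -1, -1, -1, 0, -1, -2]
```

View pics/w1e.png

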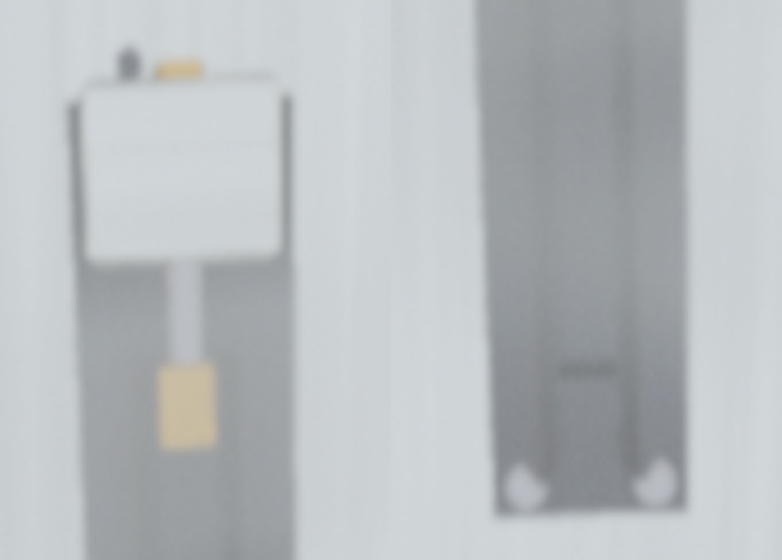

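```bash
python3 - <<'E'
from h import *
c=load('w1');P=pts(c);f=c['frame'].astype(int)
v,u=np.mgrid[:420,:560]
roi=(u>255)&(u<318)&(v>60)&(v<248)&(P[...,2]<.1)
# holder rows: per-image-row edges of base (z>6mm)
L=[];Rr=[];CL=[];CR=[]
for r in range(112,236):
    x=P[r,:,:];m=roi[r]&(x[:,2]>.007)&(x[:,2]<.06); k=np.where(m)[0]
    L.append(onplane(c,k[0]-.5,r,.013)[:2]);Rr.append(onplane(c,k[-1]+.5,r,.013)[:2])
    m=roi[r]&(x[:,2]>.034); k=np.where(m)[0]
    if len(k)>1: CL.append(onplane(c,k[0]-.5,r,.037)[:2]);CR.append(onplane(c,k[-1]+.5,r,.037)[:2])
def fit(a,n):
    vx,vy,x0,y0=cv2.fitLine(np.array(a,np.float32),cv2.DIST_HUBER,0,.001,.001).ravel()
    s=np.sign(vy); print(n,'ang',np.degrees(np.arctan2(s*vy,s*vx)).round(2),'x at y=.2',(x0+vx/vy*(.2-y0)).round(4),'x at y=.12',(x0+vx/vy*(.12-y0)).round(4)); 
for n,a in(('baseL',L),('baseR',Rr),('cheekL',CL),('cheekR',CR)): fit(a,n)
m=roi&(f[...,0]-f[...,2]>25)&(v>115)&(P[...,2]>.028)
print('brass px',u[m].min(),u[m].max(),v[m].min(),v[m].max(),m.sum(),'z',np.median(P[m][:,2]))
q=np.array([onplane(c,a,b,.034) for a,b in zip(u[m],v[m])]);print(q.mean(0),cv2.minAreaRect((q[:,:2]*1000).astype(np.float32)))
m=roi&(P[...,2]>.0335)&(v<108)
q=np.array([onplane(c,a,b,.038) for a,b in zip(u[m],v[m])]);print('house',cv2.minAreaRect((q[:,:2]*1000).astype(np.float32)))
m=roi&(P[...,2]>.019)&(P[...,2]<.028)&(u>278)&(u<298)&(v>212)&(v<232)
q=np.array([onplane(c,a,b,.026) for a,b in zip(u[m],v[m])]);print('stop',q.mean(0),cv2.minAreaRect((q[:,:2]*1000).astype(np.float32)))
m=roi&(P[...,2]>.007)
q=P[m];print('all',cv2.minAreaRect((q[:,:2]*1000).astype(np.float32)))
E
```

```text
baseL ang 91.97 x at y=.2 0.4869 x at y=.12 0.4896
baseR ang 92.11 x at y=.2 0.5427 x at y=.12 0.5457
cheekL ang 91.82 x at y=.2 0.4995 x at y=.12 0.502
cheekR ang 91.76 x at y=.2 0.5304 x at y=.12 0.5329
brass px 280 291 125 139 157 z 0.033252568832087215
[0.51381528 0.23181935 0.034     ] ((514.1123046875, 232.1267852783203), (12.334909439086914, 15.126307487487793), 0.5424758791923523)
house ((512.2470703125, 275.66180419921875), (45.133331298828125, 31.875343322753906), 1.8469150066375732)
stop [0.51750875 0.12486841 0.026     ] ((517.8009643554688, 122.59565734863281), (14.974708557128906, 18.2861270904541), 0.20650407671928406)
all ((515.0765380859375, 193.951416015625), (56.111000061035156, 204.0827178955078), 1.9293632507324219)
```

Holder (wrist view): housing top at (285,90), brass plunger at (286,132), stop at (288,222). Bay is about (0.5155, 0.180) and its axis is at 91.9°. Next I'll view the rack.

Call:
{"op": "arm_command", "data": {"commands": [[-0.34,0.015,0,0,0,0.15,-0.2],[-0.34,0.015,0,0,0,0.15,-0.2],[-0.34,0.015,0,0,0,0.15,-0.2],[-0.34,0.015,0,0,0,0.15,-0.2],[-0.34,0.015,0,0,0,0.15,-0.2],[-0.34,0.015,0,0,0,0.15,-0.2],[-0.34,0.015,0,0,0,0.15,-0.2],[-0.34,0.015,0,0,0,0.15,-0.2],[-0.34,0.015,0,0,0,0.15,-0.2],[-0.34,0.015,0,0,0,0.15,-0.2],[-0.34,0.015,0,0,0,0.15,-0.2]]}}

```text
clock: 3.0
eef_pos: [0.5304, -0.1684, 0.2503]
eef_rot: [-0.0, 0.757, 0.654, 0.0]
wrist_force: [0.3, 0.7, 0.8]
gripper_width: 0.0515
```

```bash
python3 - <<'E'
from h import *
c=cap('wrist','w2'); s=sense(); print(s['clock'],s['eef_pos'],s['eef_rot'],s['gripper_width'])
cv2.imwrite('pics/w2b.png',cv2.convertScaleAbs(c['frame'][:,:,::-1],alpha=1.3,beta=15))
P=pts(c)
for lo,hi in((.066,.09),(.045,.06)):
    m=(P[...,2]>lo)&(P[...,2]<hi)&(abs(P[...,0]-.5)<.13)&(P[...,1]<-.06)&(P[...,1]>-.25)&(c['range_z']>0)
    n,l,st,ce=cv2.connectedComponentsWithStats(m.astype('u1'))
    for i in range(1,n):
        if st[i,4]>60: q=P[l==i]; print(lo,st[i],q.mean(0).round(4),cv2.minAreaRect((q[:,:2]*1000).astype('f4')))
E
```

```text
3.05 [ 0.53047359 -0.16835606  0.25038455] [-1.76550991e-04  7.56766965e-01  6.53684730e-01  5.50817735e-05] 0.051444276544792236
0.066 [ 275  128   14   98 1147] [ 0.5286 -0.1492  0.0771] ((528.1383666992188, -151.74984741210938), (99.58846282958984, 12.009537696838379), 79.9462890625)
0.045 [ 211  126   15   91 1093] [ 0.4604 -0.1374  0.0517] ((459.26446533203125, -139.56597900390625), (99.38605499267578, 12.612236022949219), 79.91157531738281)
```

View pics/w2b.png

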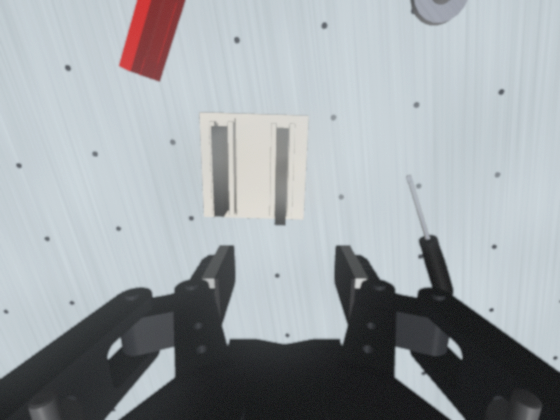

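```bash
python3 - <<'E'
from h import *
for t in('scene0','side0','w2'):
    c=load(t);P=pts(c)
    m=(P[...,2]>.07)&(P[...,2]<.085)&(abs(P[...,0]-.53)<.03)&(abs(P[...,1]+.15)<.07)
    q=P[m];print(t,len(q),q.mean(0).round(4),cv2.minAreaRect((q[:,:2]*1000).astype('f4')))
    m=(P[...,2]>.0)&(P[...,2]<.02)&(abs(P[...,0]-.5)<.13)&(abs(P[...,1]+.15)<.1)&(c['frame'].astype(int)[...,0]>c['frame'].astype(int)[...,2]+6)
    q=P[m]; print('rack',len(q), cv2.minAreaRect((q[:,:2]*1000).astype('f4')))
s=sense();n=s['eef_rot'];from scipy.spatial.transform import Rotation as Ro
R=Ro.from_quat([n[1],n[2],n[3],n[0]]).as_matrix();print(R.round(4));a=np.radians(80)
d=np.array([.528,-.1515,.068])-s['eef_pos'];print(R.T@d, np.degrees(np.arctan2(R[1,0],R[0,0])))
E
```

```text
scene0 268 [ 0.5327 -0.1534  0.0764] ((531.88134765625, -154.8877410888672), (100.52694702148438, 15.845023155212402), 79.61537170410156)
rack 0 ((0.0, 0.0), (0.0, 0.0), 0.0)
side0 261 [ 0.5285 -0.1595  0.0776] ((529.3289794921875, -152.20741271972656), (100.45479583740234, 12.080345153808594), 80.03241729736328)
rack 2066 ((494.9258728027344, -145.95745849609375), (130.96890258789062, 129.18392944335938), 79.82986450195312)
w2 1147 [ 0.5286 -0.1492  0.0771] ((528.1383666992188, -151.74984741210938), (99.58846282958984, 12.009537696838379), 79.9462890625)
rack 3513 ((493.15216064453125, -145.87777709960938), (126.52485656738281, 125.18142700195312), 79.58850860595703)
[[ 1.454e-01  9.894e-01 -1.000e-04]
 [ 9.894e-01 -1.454e-01  3.000e-04]
 [ 3.000e-04 -2.000e-04 -1.000e+00]]
[ 0.01626    -0.00486245  0.18239062] 81.63998847608198
```

Wrist and side cameras agree: plate top at (280,175) in the wrist view, i.e. (0.528, -0.152), angle 80°. Going down now.

Call:
{"op": "arm_command", "data": {"commands": [[0.016,-0.0045,0.0,0,0,0.0286,-0.2],[0.016,-0.0045,0.05,0,0,0.0286,-0.2],[0.016,-0.0045,0.09,0,0,0.0286,-0.2],[0.016,-0.0045,0.12,0,0,0.0286,-0.2],[0.016,-0.0045,0.145,0,0,0.0286,-0.2],[0.016,-0.0045,0.165,0,0,0.0286,-0.2],[0.016,-0.0045,0.182,0,0,0.0286,-0.2],[0.016,-0.0045,0.182,0,0,0.0286,-0.2],[0.016,-0.0045,0.182,0,0,0.0286,-0.2]]}}

```text
clock: 3.95
eef_pos: [0.5286, -0.1526, 0.0685]
eef_rot: [-0.0, 0.766, 0.643, -0.0]
wrist_force: [0.2, -0.4, 0.2]
gripper_width: 0.0513
```

```bash
python3 - <<'E'
from h import *
s=sense(); print(s['eef_pos'],s['wrist_force'])
c=cap('side','s2');c2=cap('scene','c2')
a=cv2.resize(c['frame'][200:320,170:330,::-1],None,fx=4,fy=4,interpolation=3)
cv2.imwrite('pics/s2b.png',a)
E
```

```text
[ 0.5286003  -0.15260116  0.06845432] [ 0.20839589 -0.39150127  0.24579721]
```

View pics/s2b.png

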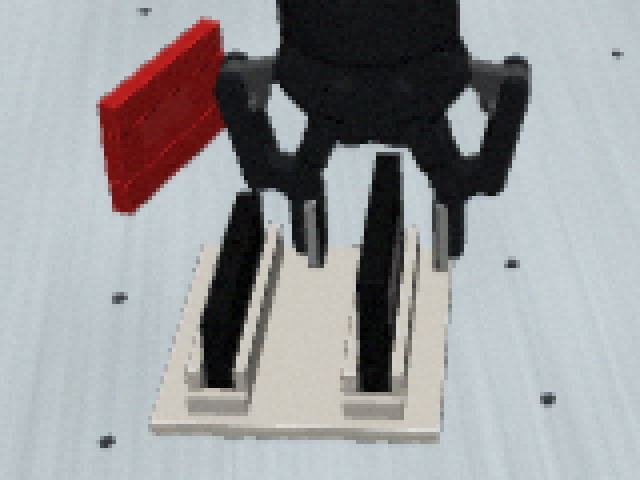

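The jaws straddle the tall plate: pads at about (315,235) and (440,235) in the crop, plate at (385,250). Closing.

Call:
{"op": "arm_command", "data": {"commands": [[0,0,0,0,0,0,1],[0,0,0,0,0,0,1],[0,0,0,0,0,0,1],[0,0,0,0,0,0,1],[0,0,0,0,0,0,1],[0,0,0,0,0,0,1],[0,0,0,0,0,0,1],[0,0,0,0,0,0,1]], "grip_force": 80}}

```text
clock: 4.85
eef_pos: [0.5291, -0.1537, 0.0693]
eef_rot: [0.001, 0.767, 0.642, 0.0]
wrist_force: [-1.1, -0.0, 6.7]
gripper_width: 0.0108
```

Call:
{"op": "arm_command", "data": {"commands": [[0,0,-0.01,0,0,0,1],[0,0,-0.03,0,0,0,1],[0,0,-0.06,0,0,0,1],[0,0,-0.09,0,0,0,1],[0,0,-0.12,0,0,0,1],[0,0,-0.12,0,0,0,1],[0,0,-0.12,0,0,0,1]]}}

```text
clock: 5.55
eef_pos: [0.5284, -0.1535, 0.1889]
eef_rot: [0.001, 0.767, 0.642, 0.0]
wrist_force: [-1.4, -0.0, -1.9]
gripper_width: 0.0107
```

```bash
python3 - <<'E'
from h import *
s=sense(); print(s)
c=cap('side','s3');c2=cap('scene','c3');w=cap('wrist','w3')
a=cv2.resize(c['frame'][130:330,150:350,::-1],None,fx=3,fy=3,interpolation=3)
cv2.imwrite('pics/s3b.png',a); 
P=pts(c)
E
```

```text
{'clock': 5.55, 'qpos': array([-3.59446574e-01,  3.26682508e-01,  1.64589173e+00, -4.53176144e-05,
        1.16783163e+00, -1.82733506e-01]), 'dq': array([-0.00048429,  0.02780062,  0.03853775,  0.00225406, -0.00234399,
        0.00348736]), 'tau': array([ 6.00749423e-03, -4.68596327e+01, -2.43978596e+01,  3.92994873e-03,
       -8.40653619e-02,  1.50884011e-04]), 'eef_pos': array([ 0.52838196, -0.15348532,  0.18889052]), 'eef_rot': array([5.26880556e-04, 7.66738841e-01, 6.41958875e-01, 2.73755394e-04]), 'wrist_force': array([-1.40590908, -0.01429227, -1.94865056]), 'moment': array([-0.01612445,  0.0304179 ,  0.02388529]), 'gripper_width': 0.010679860470222872}
```

View pics/s3b.png

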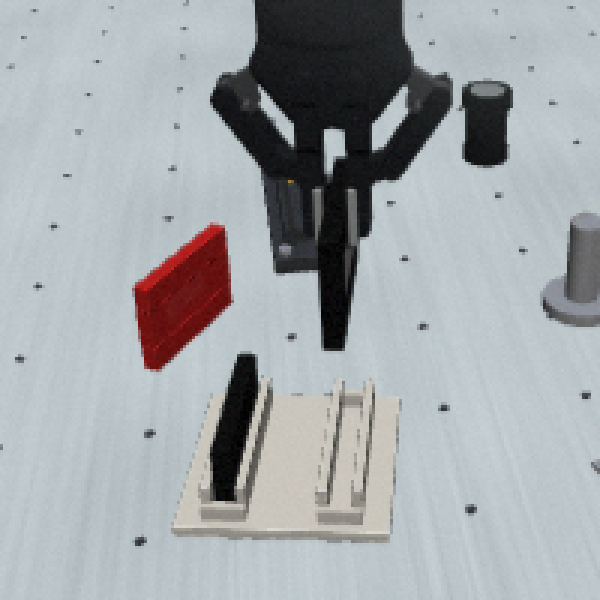

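View pics/c3.png

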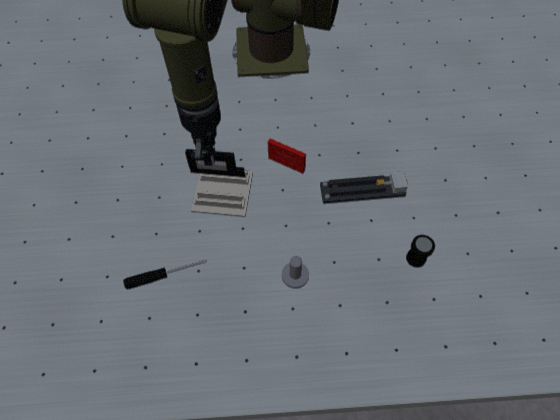

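View pics/w3.png

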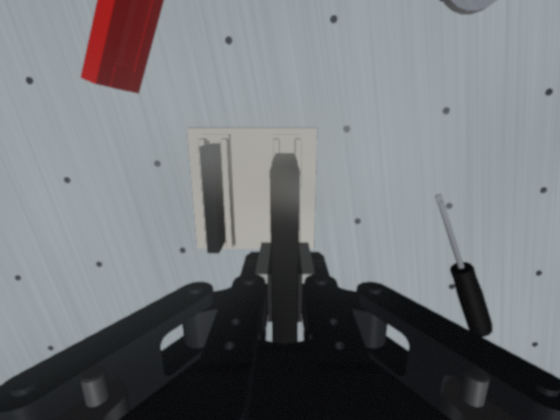

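```bash
python3 - <<'E'
from h import *
from scipy.spatial.transform import Rotation as Ro
s=sense();n=s['eef_rot'];R=Ro.from_quat([n[1],n[2],n[3],n[0]]).as_matrix()
for t in('c3','s3','w3'):
    c=load(t);P=(pts(c)-s['eef_pos'])@R   # tool frame
    m=(abs(P[...,1])<.012)&(abs(P[...,0])<.07)&(P[...,2]<.08)&(P[...,2]>-.03)&(c['range_z']>0)&(pts(c)[...,2]>.1)
    q=P[m];print(t,len(q),'ymed',np.median(q[:,1]).round(4),'xr',np.percentile(q[:,0],[.5,99.5]).round(4))
    for a in np.arange(-.055,.056,.01):
        k=q[abs(q[:,0]-a)<.005]
        if len(k)>8: print('  x',a.round(3),'z',np.percentile(k[:,2],[1,99]).round(4),'y',np.percentile(k[:,1],[3,97]).round(4),len(k))
E
```

```text
c3 898 ymed 0.0078 xr [-0.0504  0.0495]
  x -0.055 z [-0.0098  0.0543] y [0.0042 0.0086] 9
  x -0.045 z [-0.0118  0.0602] y [-0.0015  0.0099] 109
  x -0.035 z [-0.0112  0.0599] y [-0.002   0.0104] 79
  x -0.025 z [0.0144 0.0574] y [0.0059 0.0103] 60
  x -0.015 z [0.0157 0.0588] y [0.0067 0.0098] 47
  x -0.005 z [0.0262 0.061 ] y [0.0054 0.0105] 40
  x 0.005 z [-0.028   0.0566] y [-0.0089  0.0102] 75
  x 0.015 z [-0.0262  0.0597] y [-0.0033  0.0099] 120
  x 0.025 z [-0.0115  0.0593] y [-0.0006  0.0097] 113
  x 0.035 z [-0.0111  0.0605] y [-0.0013  0.01  ] 112
  x 0.045 z [-0.0104  0.0582] y [-0.0021  0.01  ] 134
s3 728 ymed 0.0025 xr [-0.0495  0.0492]
  x -0.045 z [-0.0117  0.0576] y [-0.004   0.0076] 306
  x -0.035 z [-0.0119  0.0555] y [-0.003   0.0078] 47
  x -0.025 z [-0.012   0.0515] y [-0.0039  0.0077] 37
  x -0.015 z [-0.0294  0.0542] y [-0.0103  0.0115] 107
  x -0.005 z [-0.0273  0.0493] y [-0.0115  0.011 ] 115
  x 0.005 z [-0.0299  0.0541] y [-0.0059  0.0078] 38
  x 0.015 z [-0.0192  0.056 ] y [-0.0039  0.0077] 25
  x 0.025 z [-0.0119  0.038 ] y [-0.0039  0.0071] 18
  x 0.035 z [-0.0119  0.0558] y [-0.0033  0.0078] 20
  x 0.045 z [-0.0122 -0.01  ] y [-0.0042  0.0017] 10
w3 7204 ymed -0.0007 xr [-0.0283  0.0517]
  x -0.025 z [-0.0092 -0.0069] y [-0.0067  0.0048] 431
  x -0.015 z [-0.0176 -0.007 ] y [-0.0066  0.0047] 499
  x -0.005 z [-0.0297 -0.007 ] y [-0.009   0.0071] 929
  x 0.005 z [-0.028  -0.0068] y [-0.0083  0.0067] 960
  x 0.015 z [-0.0297  0.0154] y [-0.0115  0.0109] 1806
  x 0.025 z [-0.0095 -0.0067] y [-0.0065  0.0046] 626
  x 0.035 z [-0.0093 -0.0066] y [-0.0068  0.0049] 710
  x 0.045 z [-0.0094 -0.0068] y [-0.0066  0.0048] 736
  x 0.055 z [-0.0089  0.0586] y [-0.0064  0.0045] 505
```

The plate is held level and centred in the jaws, bottom about 60 mm below the TCP. Moving it over the holder.

Call:
{"op": "arm_command", "data": {"commands": [[0.02,-0.004,0,0,0,0,1],[0.05,-0.011,0,0,0,-0.03,1],[0.09,-0.02,0,0,0,-0.06,1],[0.13,-0.028,0,0,0,-0.09,1],[0.17,-0.037,0,0,0,-0.12,1],[0.21,-0.046,0,0,0,-0.15,1],[0.25,-0.055,0,0,0,-0.18,1],[0.285,-0.062,0,0,0,-0.21,1],[0.305,-0.067,0,0,0,-0.21,1],[0.316,-0.069,0,0,0,-0.21,1],[0.316,-0.069,0,0,0,-0.21,1],[0.316,-0.069,0,0,0,-0.21,1]]}}

```text
clock: 6.9
eef_pos: [0.5157, 0.1689, 0.1875]
eef_rot: [-0.0, 0.695, 0.719, -0.001]
wrist_force: [0.0, -0.4, -2.5]
gripper_width: 0.0106
```

```bash
cat >> h.py <<'E'
from scipy.spatial.transform import Rotation as Ro
def tool():
    s=sense();n=s['eef_rot'];return s,Ro.from_quat([n[1],n[2],n[3],n[0]]).as_matrix()
E
python3 - <<'E'
from h import *
s,R=tool();print(s['eef_pos'],R.round(4).tolist(),np.degrees(np.arctan2(R[1,0],R[0,0])))
for n in('scene','side','wrist'): cap(n,n+'4')
a=load('side4')['frame'][100:260,170:340,::-1];cv2.imwrite('pics/s4b.png',cv2.resize(a,None,fx=3.5,fy=3.5,interpolation=3))
a=load('scene4')['frame'][100:260,290:430,::-1];cv2.imwrite('pics/c4b.png',cv2.resize(a,None,fx=3.5,fy=3.5,interpolation=3))
E
```

```text
[0.51567891 0.16893756 0.18754241] [[-0.0335, 0.9994, -0.0015], [0.9994, 0.0335, -0.0012], [-0.0012, -0.0016, -1.0]] 91.92111067728264
```

View pics/s4b.png

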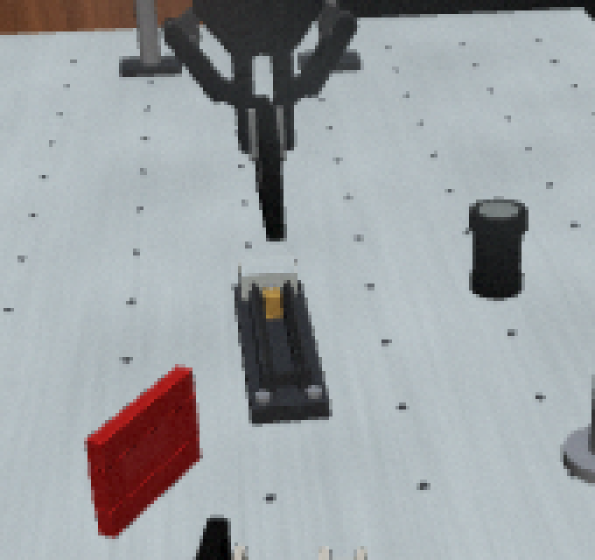

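View pics/c4b.png

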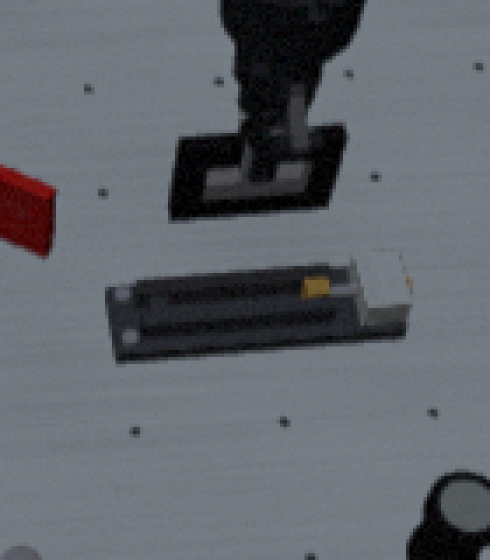

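View pics/wrist4.png

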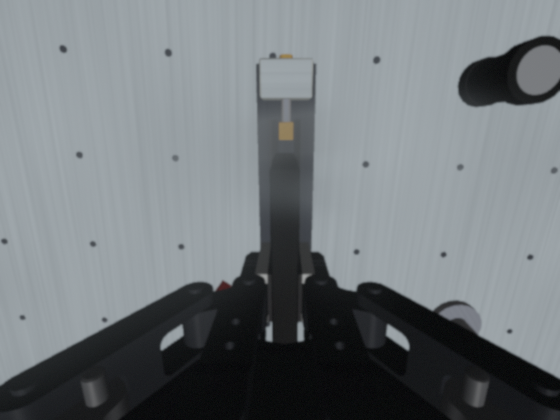

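```bash
python3 - <<'E'
from h import *
s,R=tool()
for t in('scene4','side4','wrist4'):
    c=load(t);W=pts(c);P=(W-s['eef_pos'])@R;f=c['frame'].astype(int);ok=(c['range_z']>0)
    pl=ok&(abs(P[...,1])<.02)&(abs(P[...,0])<.06)&(P[...,2]>-.02)&(P[...,2]<.07)
    if t!='scene4':
        e=pl&(abs(P[...,0])>.028)&(P[...,2]<.0)
        print(t,'plate top y',np.percentile(P[e][:,1],[3,97]).round(4),end=' ')
        h=ok&(W[...,2]>.033)&(W[...,2]<.042)&(abs(P[...,1])<.04)
        for a in (.07,.1): 
            k=P[h&(abs(P[...,0]-a)<.012)]
            if len(k): print('x',a,'y',np.percentile(k[:,1],[2,98]).round(4),len(k),end=' ')
    q=P[pl];print(t,'plate x',np.percentile(q[:,0],[.5,99.5]).round(4), 'plate z',np.percentile(q[:,2],99.5).round(4))
    b=ok&(f[...,0]-f[...,2]>25)&(W[...,2]>.02)&(W[...,2]<.04)&(abs(P[...,1])<.03)
    q=P[b&(P[...,0]<.09)];
    if len(q): print('  brass x',np.percentile(q[:,0],[2,98]).round(4),'y',np.percentile(q[:,1],[3,97]).round(4),len(q))
    g=ok&(W[...,2]>.034)&(W[...,2]<.042)&(P[...,0]>.085)&(P[...,0]<.14)&(abs(P[...,1])<.04)
    q=P[g]; print('  house x',np.percentile(q[:,0],[1,99]).round(4),'y',np.percentile(q[:,1],[1,99]).round(4),len(q))
    g=ok&(W[...,2]>.007)&(W[...,2]<.042)&(P[...,0]>-.1)&(P[...,0]<.14)&(abs(P[...,1])<.05)
    q=P[g]; print('  base',cv2.minAreaRect((q[:,:2]*1000).astype('f4')))
    g=ok&(W[...,2]>.019)&(W[...,2]<.028)&(P[...,0]<-.02)&(P[...,0]>-.08)&(abs(P[...,1])<.008)
    q=P[g]
    if len(q): print('  stop x',np.percentile(q[:,0],[3,97]).round(4),'y',np.percentile(q[:,1],[3,97]).round(4),len(q))
E
```

```text
scene4 plate x [-0.0508  0.0488] plate z 0.0624
  brass x [0.0518 0.0682] y [-0.0067  0.0088] 41
  house x [0.0884 0.1197] y [-0.0208  0.0259] 214
  base ((22.404640197753906, 2.5341358184814453), (60.144046783447266, 204.4534454345703), 89.53631591796875)
  stop x [-0.0596 -0.0242] y [-0.0074  0.0051] 42
side4 plate top y [-0.0056  0.0056] x 0.07 y [-0.0142  0.0165] 26 x 0.1 y [-0.0211  0.0232] 81 side4 plate x [-0.05    0.0486] plate z 0.0602
  brass x [0.0527 0.0714] y [-0.0051  0.0083] 40
  house x [0.0901 0.1219] y [-0.0213  0.0235] 98
  base ((22.638900756835938, 1.4866313934326172), (204.28904724121094, 56.06233215332031), 0.07504952698945999)
  stop x [-0.057  -0.0394] y [-0.0076  0.0065] 28
wrist4 plate top y [-0.0068  0.0045] x 0.07 y [-0.0151  0.0146] 367 x 0.1 y [-0.0217  0.0219] 1321 wrist4 plate x [-0.0282  0.052 ] plate z 0.0513
  brass x [0.0562 0.0712] y [-0.0061  0.0057] 251
  house x [0.0922 0.1232] y [-0.0224  0.0223] 2113
  base ((31.575653076171875, -0.05501556396484375), (56.10915756225586, 192.7573699951172), 89.92681884765625)
```

In all three cameras the holder axis is 1.1 mm further in tool +y than the plate, and the bay centre is about 9.5 mm further in tool +x. Correcting that, tilting 0.17 rad and lowering to just above the lips.

Call:
{"op": "arm_command", "data": {"commands": [[0.004,0.0011,0.0,0,-0.06,0,1],[0.0085,0.0011,0.01,0,-0.12,0,1],[0.0085,0.0011,0.025,0,-0.17,0,1],[0.0085,0.0011,0.04,0,-0.17,0,1],[0.0085,0.0011,0.055,0,-0.17,0,1],[0.0085,0.0011,0.066,0,-0.17,0,1],[0.0085,0.0011,0.07,0,-0.17,0,1],[0.0085,0.0011,0.07,0,-0.17,0,1],[0.0085,0.0011,0.07,0,-0.17,0,1]]}}

```text
clock: 7.95
eef_pos: [0.5174, 0.1781, 0.1188]
eef_rot: [0.061, 0.693, 0.716, -0.059]
wrist_force: [-0.2, -0.4, -1.6]
gripper_width: 0.0108
```

```bash
cat > st.py <<'E'
from h import *
import sys
t=sys.argv[1]
s,R=tool();a=np.radians(91.9);ex=np.array([np.cos(a),np.sin(a),0]);ey=np.array([np.sin(a),-np.cos(a),0])
d=s['eef_pos']-np.array([.5165,.1785,.014])
print('clock',s['clock'].__round__(2),'bay xyz mm',(1000*np.array([d@ex,d@ey,d[2]])).round(1),'tilt',np.arcsin(-R[2,0]).round(3),'roll',np.arcsin(-R[2,1]).round(3),'yaw',np.degrees(np.arctan2(R[1,0],R[0,0])).round(2),'F',s['wrist_force'].round(1),'M',s['moment'].round(2),'w',s['gripper_width'].round(4))
A=cap('side',t+'s');B=cap('scene',t+'c')
x=cv2.resize(A['frame'][140:230,200:300,::-1],None,fx=4,fy=6,interpolation=3)
y=cv2.resize(B['frame'][130:220,310:410,::-1],None,fx=4,fy=6,interpolation=3)
cv2.imwrite(f'pics/{t}.png',cv2.convertScaleAbs(np.hstack([x,y]),alpha=1.6,beta=15))
E
python3 st.py a5
```

```text
Traceback (most recent call last):
  File "st.py", line 6, in <module>
    print('clock',s['clock'].__round__(2),'bay xyz mm',(1000*np.array([d@ex,d@ey,d[2]])).round(1),'tilt',np.arcsin(-R[2,0]).round(3),'roll',np.arcsin(-R[2,1]).round(3),'yaw',np.degrees(np.arctan2(R[1,0],R[0,0])).round(2),'F',s['wrist_force'].round(1),'M',s['moment'].round(2),'w',s['gripper_width'].round(4))
                                                                                                                                                                                                                                                                                        ^^^^^^^^^^^^^^^^^^^^^^^^
AttributeError: 'float' object has no attribute 'round'
```

```bash
sed -i "s/s\['gripper_width'\].round(4)/round(s['gripper_width'],4)/" st.py; python3 st.py a5
```

```text
clock 7.95 bay xyz mm [ -0.5   0.8 104.8] tilt 0.17 roll -0.001 yaw 91.87 F [-0.2 -0.4 -1.6] M [ 0.17  0.   -0.02] w 0.0108
```

View pics/a5.png

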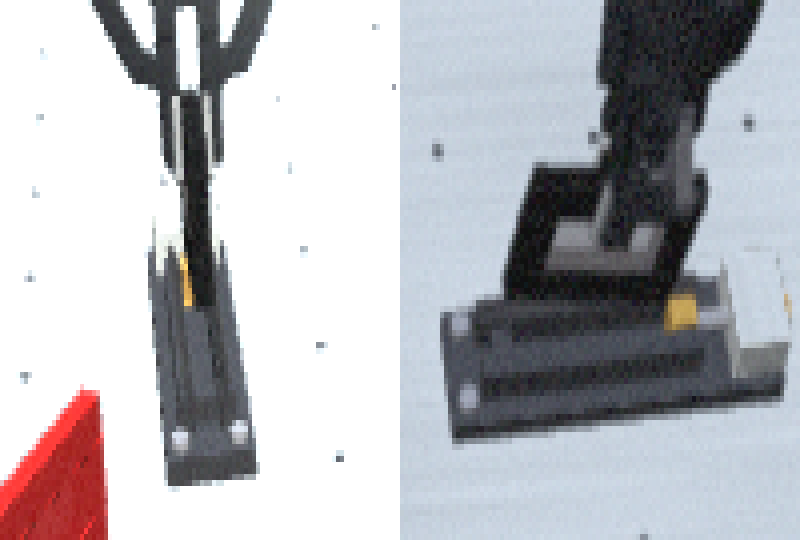

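Call:
{"op": "arm_command", "data": {"commands": [[0.001,-0.0008,0.005,0,0,0,1],[0.002,-0.0008,0.011,0,0,0,1],[0.0026,-0.0008,0.017,0,0,0,1],[0.0031,-0.0008,0.02,0,0,0,1],[0.0034,-0.0008,0.0227,0,0,0,1],[0.0034,-0.0008,0.0227,0,0,0,1],[0.0034,-0.0008,0.0227,0,0,0,1]]}}

```text
clock: 8.75
eef_pos: [0.5161, 0.1778, 0.0953]
eef_rot: [0.061, 0.693, 0.716, -0.059]
wrist_force: [0.0, 0.1, -1.8]
gripper_width: 0.0107
```

```bash
python3 st.py a6
```

```text
clock 8.75 bay xyz mm [-0.7 -0.4 81.3] tilt 0.17 roll 0.0 yaw 91.92 F [ 0.   0.1 -1.8] M [ 0.11 -0.01 -0.  ] w 0.0107
```

View pics/a6.png

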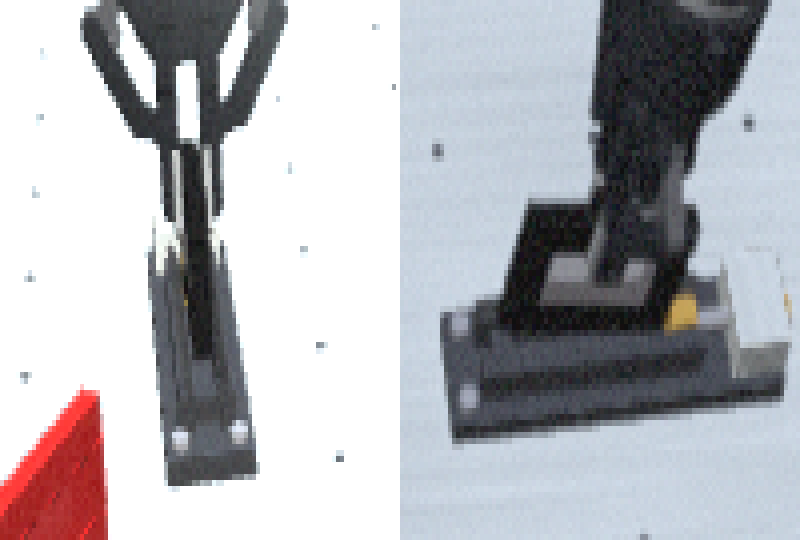

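The lower corner is in the channel without contact force. Lowering to about 2 mm above the floor.

Call:
{"op": "arm_command", "data": {"commands": [[0.0005,0.0003,0.003,0,0,0,1],[0.001,0.0003,0.006,0,0,0,1],[0.0015,0.0003,0.0085,0,0,0,1],[0.0016,0.0003,0.0102,0,0,0,1],[0.0016,0.0003,0.0102,0,0,0,1],[0.0016,0.0003,0.0102,0,0,0,1]]}}

```text
clock: 9.45
eef_pos: [0.5163, 0.1776, 0.0849]
eef_rot: [0.061, 0.693, 0.716, -0.059]
wrist_force: [-0.5, 0.5, -1.3]
gripper_width: 0.011
```

```bash
python3 st.py a7
```

```text
clock 9.45 bay xyz mm [-0.9 -0.2 70.9] tilt 0.17 roll 0.0 yaw 91.91 F [-0.5  0.5 -1.3] M [ 0.11 -0.02  0.02] w 0.011
```

View pics/a7.png

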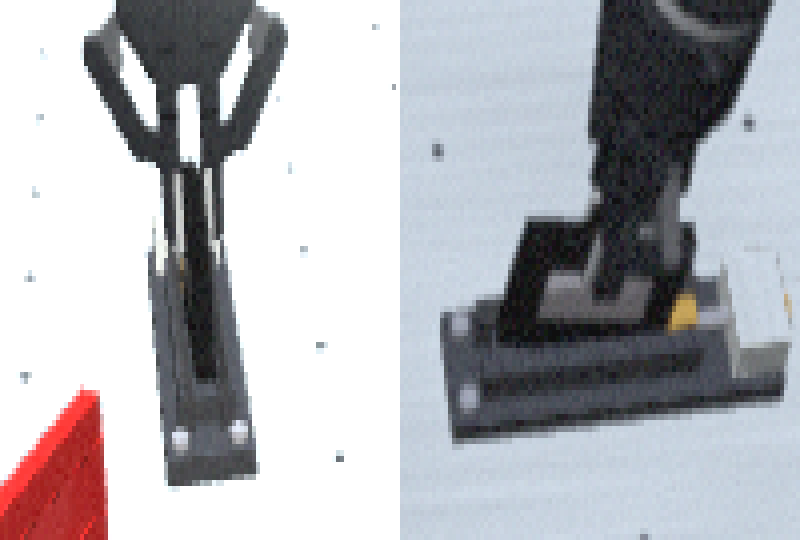

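Pushing the end against the plunger.

Call:
{"op": "arm_command", "data": {"commands": [[0.002,0,-0.0003,0,0,0,1],[0.004,0,-0.0007,0,0,0,1],[0.006,0,-0.001,0,0,0,1],[0.008,0,-0.0014,0,0,0,1],[0.01,0,-0.0017,0,0,0,1],[0.012,0,-0.0021,0,0,0,1],[0.0138,0,-0.0024,0,0,0,1],[0.0138,0,-0.0024,0,0,0,1],[0.0138,0,-0.0024,0,0,0,1]]}}

```text
clock: 10.45
eef_pos: [0.5159, 0.1915, 0.0851]
eef_rot: [0.061, 0.693, 0.716, -0.059]
wrist_force: [0.2, -3.0, 0.3]
gripper_width: 0.0109
```

```bash
python3 st.py a8
```

```text
clock 10.45 bay xyz mm [13.1 -0.2 71.1] tilt 0.17 roll -0.0 yaw 91.92 F [ 0.2 -3.   0.3] M [-0.53 -0.1  -0.  ] w 0.0109
```

View pics/a8.png

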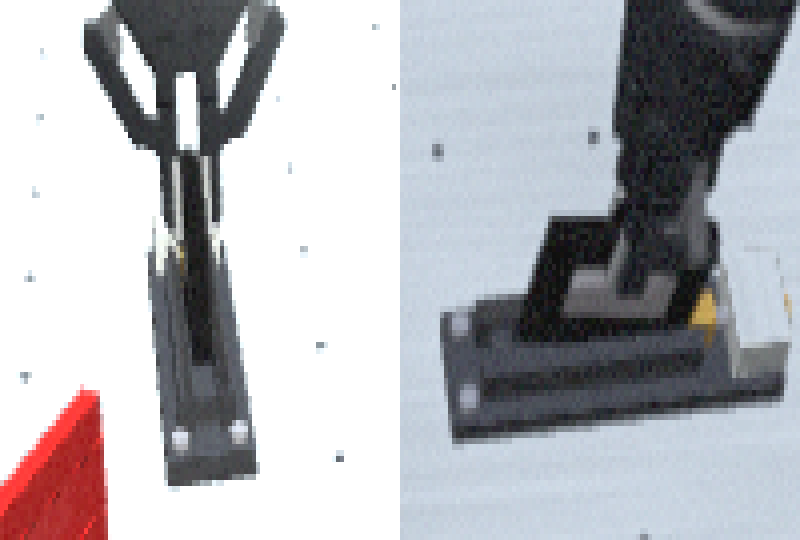

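Plunger compressed about 10–11 mm (3 N). The stop-end corner is inside the stop. Tipping it down.

Call:
{"op": "arm_command", "data": {"commands": [[-0.0012,0,0.0013,0,0.021,0,1],[-0.0024,0,0.0027,0,0.043,0,1],[-0.0035,0,0.004,0,0.064,0,1],[-0.0047,0,0.0054,0,0.085,0,1],[-0.0058,0,0.0067,0,0.106,0,1],[-0.007,0,0.008,0,0.128,0,1],[-0.0081,0,0.0094,0,0.149,0,1],[-0.0093,0,0.0107,0,0.17,0,1],[-0.0093,0,0.0107,0,0.17,0,1],[-0.0093,0,0.0107,0,0.17,0,1]]}}

```text
clock: 11.55
eef_pos: [0.5163, 0.1803, 0.076]
eef_rot: [-0.0, 0.696, 0.718, -0.0]
wrist_force: [-0.2, -2.3, -1.5]
gripper_width: 0.0109
```

```bash
python3 st.py a9
```

```text
clock 11.55 bay xyz mm [ 1.8 -0.2 62. ] tilt -0.0 roll 0.0 yaw 91.86 F [-0.2 -2.3 -1.5] M [-0.52 -0.05 -0.02] w 0.0109
```

View pics/a9.png

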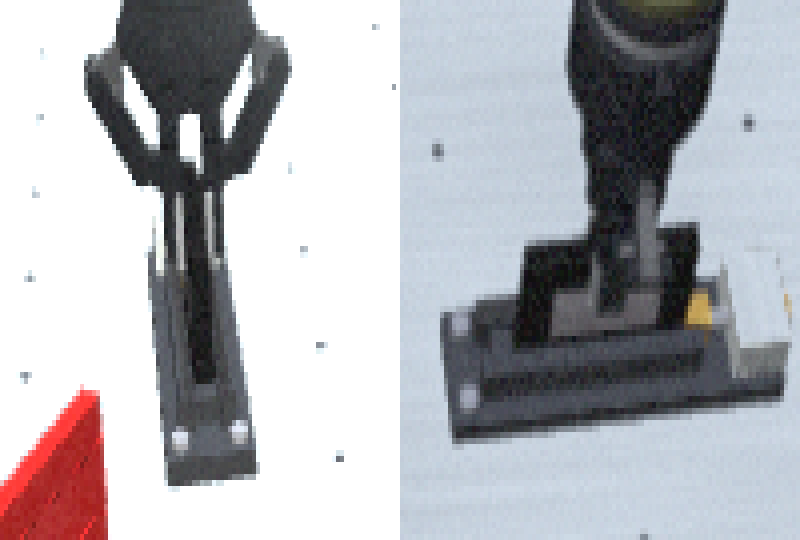

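Call:
{"op": "arm_command", "data": {"commands": [[0,0,0.0004,0,0,0,1],[-0.0005,0,0.0008,0,0,0,1],[-0.001,0,0.0012,0,0,0,1],[-0.001,0,0.0012,0,0,0,1],[-0.001,0,0.0012,0,0,0,1]]}}

```text
clock: 12.15
eef_pos: [0.5164, 0.1802, 0.0752]
eef_rot: [-0.0, 0.695, 0.719, 0.0]
wrist_force: [-2.1, -0.5, 3.1]
gripper_width: 0.0104
```

Floor felt (Fz went from -1.5 to +3.1 N). Releasing.

Call:
{"op": "arm_command", "data": {"commands": [[0,0,0,0,0,0,0.6],[0,0,0,0,0,0,0.4],[0,0,0,0,0,0,0.2],[0,0,0,0,0,0,0.2],[0,0,0,0,0,0,0.2],[0,0,0,0,0,0,0.2]]}}

```text
clock: 12.75
eef_pos: [0.5163, 0.1797, 0.0748]
eef_rot: [-0.0, 0.695, 0.719, -0.0]
wrist_force: [1.0, 0.2, -0.2]
gripper_width: 0.0341
```

```bash
python3 st.py a10
```

```text
clock 12.75 bay xyz mm [ 1.2 -0.1 60.8] tilt -0.0 roll 0.0 yaw 91.91 F [ 1.   0.2 -0.2] M [0.   0.01 0.07] w 0.0341
```

View pics/a10.png

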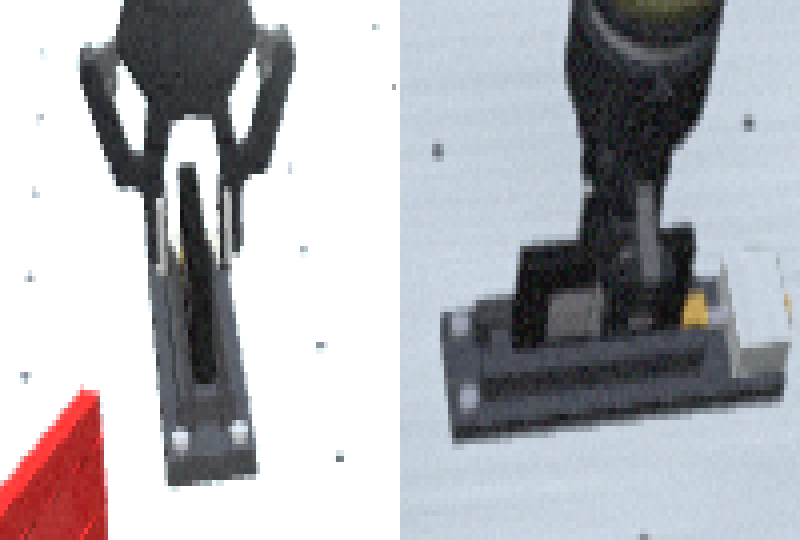

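Call:
{"op": "arm_command", "data": {"commands": [[0,0,-0.01,0,0,0,0.2],[0,0,-0.03,0,0,0,0.0],[0,0,-0.06,0,0,0,0.0],[0,0,-0.1,0,0,0,-0.2],[-0.03,0,-0.14,0,0,0,-0.2],[-0.05,0,-0.16,0,0,0,-0.2],[-0.05,0,-0.16,0,0,0,-0.2],[-0.05,0,-0.16,0,0,0,-0.2]]}}

```text
clock: 13.65
eef_pos: [0.518, 0.1296, 0.2357]
eef_rot: [0.0, 0.696, 0.718, 0.001]
wrist_force: [-0.3, 0.9, 0.7]
gripper_width: 0.0512
```

```bash
python3 st.py a11; python3 - <<'E'
from h import *
w=cap('wrist','w11')
a=np.radians(91.9);ex=np.array([np.cos(a),np.sin(a),0]);ey=np.array([np.sin(a),-np.cos(a),0]);M=np.stack([ex,ey,[0,0,1]],1)
for t in('a11s','a11c','w11'):
    c=load(t);P=(pts(c)-np.array([.5165,.1785,.014]))@M*1000;ok=c['range_z']>0;f=c['frame'].astype(int)
    print(t)
    m=ok&(abs(P[...,0])<65)&(abs(P[...,1])<25)&(P[...,2]>30)&(P[...,2]<90)
    q=P[m];print(' x',np.percentile(q[:,0],[1,99]).round(1),'ztop',np.percentile(q[:,2],99).round(1))
    for h in (35,45,55,65,70):
        k=q[abs(q[:,2]-h)<4]
        if len(k)>5: print('  h',h,'y',np.percentile(k[:,1],[5,50,95]).round(1),len(k))
    for x0 in(-40,-20,0,20,40):
        k=q[(abs(q[:,0]-x0)<8)&(q[:,2]>60)]
        if len(k)>5: print('  x',x0,'top z',np.percentile(k[:,2],[50,97]).round(1),'y',np.percentile(k[:,1],[5,50,95]).round(1))
    b=ok&(f[...,0]-f[...,2]>20)&(P[...,0]>30)&(P[...,0]<80)&(abs(P[...,1])<15)&(P[...,2]>10)
    if b.any(): print('  brass x',np.percentile(P[b][:,0],[2,98]).round(1),b.sum())
E
```

```text
clock 13.65 bay xyz mm [-4.890e+01 -2.000e-01  2.217e+02] tilt -0.001 roll -0.002 yaw 91.84 F [-0.3  0.9  0.7] M [-0.01  0.05  0.01] w 0.0512
a11s
 x [-50.2  47.5] ztop 72.0
  h 35 y [-5.4 -2.7  4.9] 17
  h 45 y [-5.6 -2.4  5.1] 19
  h 55 y [-5.6 -1.8  5.6] 20
  h 65 y [-5.6 -1.2  6.2] 21
  h 70 y [-5.4 -0.1  5.5] 87
  x -40 top z [69.  71.6] y [-5.6 -0.1  5.7]
  x -20 top z [70.8 71.4] y [-4.5  0.2  4.9]
  x 0 top z [70.9 72. ] y [-4.7  0.2  5.8]
  x 20 top z [70.8 71.5] y [-5.6 -0.4  4.8]
  x 40 top z [70.7 71.8] y [-4.3 -0.5  4.4]
  brass x [46.8 51.4] 3
a11c
 x [-51.4  47.7] ztop 72.1
  h 35 y [3.9 6.4 7.8] 82
  h 45 y [4.  6.1 8.5] 87
  h 55 y [4.5 6.4 8. ] 89
  h 65 y [-4.5  5.   8.1] 167
  h 70 y [-4.1  2.1  7.7] 202
  x -40 top z [68.3 70.7] y [-3.2  3.4  7.6]
  x -20 top z [68.5 71.4] y [-2.9  4.   8.3]
  x 0 top z [67.7 72. ] y [-4.7  3.   7.6]
  x 20 top z [68.  71.6] y [-4.6  3.4  7.6]
  x 40 top z [68.1 70.9] y [-3.4  4.1  8.1]
  brass x [47.6 63.6] 34
w11
 x [-47.1  50.4] ztop 70.8
  h 65 y [-6.6 -1.2  4.4] 638
  h 70 y [-6.5 -1.1  4.2] 1450
  x -40 top z [69.1 70.6] y [-6.7 -1.1  4.6]
  x -20 top z [69.  70.3] y [-6.7 -1.1  4.5]
  x 0 top z [69.1 70.3] y [-6.6 -1.1  4.3]
  x 20 top z [69.2 70.5] y [-6.5 -1.2  4.2]
  x 40 top z [69.1 70.4] y [-6.4 -1.2  4. ]
  brass x [51.1 67.5] 153
```

View pics/a11.png

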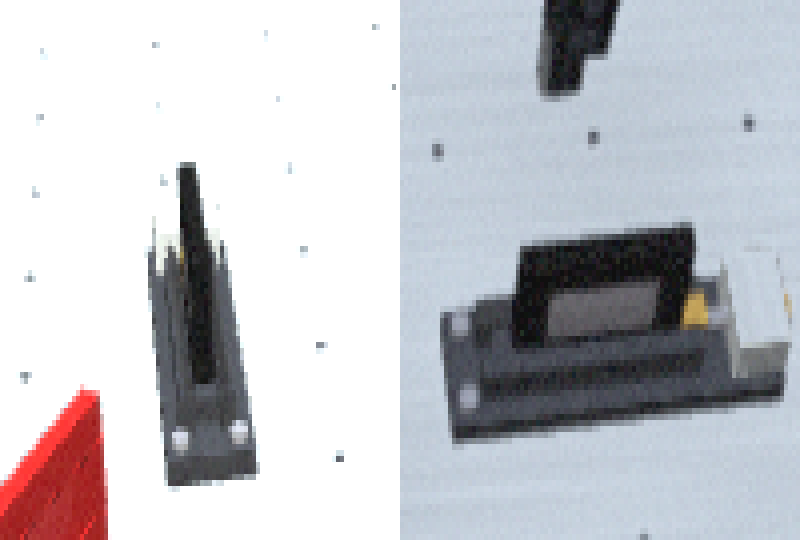

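View pics/w11.png

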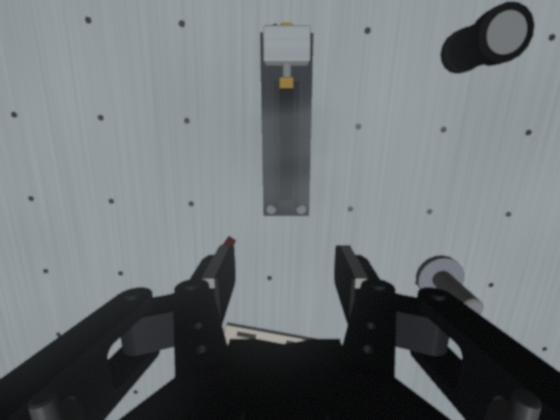

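The plate is level (top about 70–71 mm above the floor all along), upright, and pressed between stop and plunger. One last look at the rack and the other things before handing in.

```bash
python3 - <<'E'
from h import *
a=load('scene0')['frame'];c=cap('scene','fin');b=c['frame']
P=pts(c);m=(P[...,2]>.045)&(P[...,2]<.06)&(abs(P[...,0]-.46)<.03)&(abs(P[...,1]+.14)<.07)
print('blank',cv2.minAreaRect((P[m][:,:2]*1000).astype('f4')))
d=np.abs(a.astype(int)-b).sum(2)>90
n,l,s,_=cv2.connectedComponentsWithStats(cv2.morphologyEx(d.astype('u1'),cv2.MORPH_OPEN,np.ones((3,3),np.uint8)))
print(s[1:])
E
```

```text
blank ((462.2853698730469, -142.86520385742188), (100.28253936767578, 15.30785083770752), 79.4784164428711)
[[ 235    0    8   20   78]
 [ 293    0   47   13  539]
 [ 334    0   64  147 5595]
 [ 339  167   45   13  389]
 [ 376  178    5    7   32]
 [ 194  182   47   20  589]]
```

View pics/fin.png

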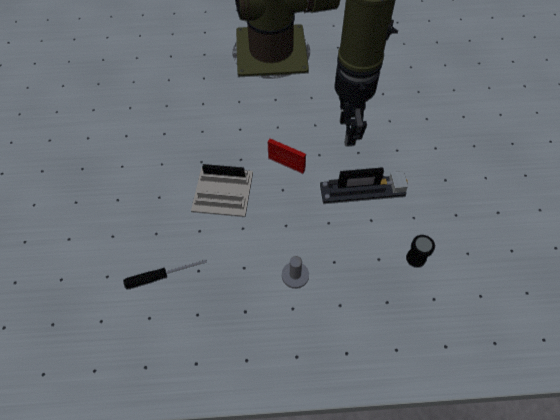

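The filter plate stands in the holder (361,178) and the blank is still in its slot (224,171). Only the arm, the plate and the plunger changed in the picture. Handing in.

```bash
python3 -c "
from plant import job,sense
print(sense()['clock']); print(job.hand_in())"
```

```text
13.85
the job is handed in; nothing more can be done
None
```

The tall windowed plate now stands in the holder's channel, let go and held between the fixed stop and the brass plunger. I handed the job in at 13.85 s. I took it from the rack, lowered it tilted, pushed its end against the plunger (about 3 N), tipped the other end down behind the stop, and opened the gripper once it touched the floor.

**Last checks:**
- **Seating:** the plate's top is level along its length, about 70–71 mm above the channel floor. The plate is upright, and its ends lie at roughly -50 and +48 to +50 mm, with the plunger pushed back.
- **Other things:** comparing pictures from before and after shows changes only at the arm, the plate and the plunger. The blank plate, the red look-alike, the post, the lens tube and the screwdriver had not moved.
- **Forces:** every wrist-force reading I saw stayed under about 7 N.

**Disagreements:** the cameras differed by about 2 mm, and up to 4 mm between the scene and wrist cameras at the first plate measurement. I aligned plate and holder by comparing them within each camera, and there all three gave a sideways offset of about 1.1 mm. No check failed.

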